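# Latch the plaster mould and cap its stud

### The job

Press the open lid of the plaster mould down until its spring catch clicks and holds it shut by itself, and take your hand off it. Then pick up the black snap cap and press it onto the steel stud that stands up through the lid until it clicks and sits fully home, and keep pressing: finish while still holding the cap and pushing it firmly down, without letting go. Leave the other things on the table where they are.

Things in the scene. Friction and masses are not known exactly. Their poses are not given: they have to be found in the camera images.
- mould: grey plaster mould box, fixed to the table, 140 x 120 mm (x, y), walls 36 mm high. Origin: centre of the underside; z up; lid hinge along y at the far (+x) rim; black spring catch, 48 mm high, in the middle of the near (-x) rim. Shut, the lid's top is 42 mm above the table. The steel stud stands at (-35, -30) mm in this frame
- lid (a joint): angle of the white lid (138 x 118 x 6 mm): 0 shut (solid stop), positive open (up). A weak spring (under 3 N at the press pad) holds it part open. In the last 7 mm of its near edge's way down it rides over the spring catch (about 10 N at the press pad), then snaps under it and stays within 0.03 of 0
- lid_pad (a point): centre of the top of the ribbed press pad (30 x 34 mm) on the lid, 92 mm from the hinge and beside the stud's hole; moves with the lid. With the lid shut it lies at (-22, 32, 44) mm in the mould's frame
- hinge_line (a point): point on the lid's hinge axis (along the mould's y), 39 mm above the table
- stud_seat (a point): on the stud's axis, level with the shut lid's top (42 mm above the table): where the centre of the cap's underside sits when fully home. The fixed stud, 16 mm in diameter, passes through a 29 mm hole in the lid, ends in a cone 21.5 mm above this point and has three sprung balls, 24 mm across, 8 mm above it
- cap: black snap cap, 58 mm high, open end down: skirt 40 mm wide, 27 mm high; on it a round grip knob, 26 mm wide, 31 mm high. Origin: centre of the underside; z up. Bore 23 mm deep, 28 mm wide, 20 mm in the lowest 3 mm (inner lip). On the stud the lip meets the balls 12 mm above the seat; resistance rises to about 7 N, drops at 9 to 8 mm, then the balls pull the cap down (6 N) to the solid seat
- star: loose plaster star, 84 mm across, 18 mm high; leave it
- heart: loose plaster heart, 52 x 58 x 16 mm; leave it
- block: loose sanding block, 54 x 98 x 28 mm; leave it
Mind the look-alikes: they are no part of the job. What is meant by the cap is not pink, and is the smaller of those in its own colour.

How it is judged:
By the outcome, as a careful person would: the job done as asked, in the order asked, and still so for the second after the job is handed in, while the arm keeps its last pose, push and grip.
It also fails if it takes over 51 s, if anything falls off the work surface, if the arm or the gripper's body presses on something with over 40 N, if the wrist force passes 120 N, or if a joint passes its speed limit or range.

### The arm

A 6-joint arm with a two-finger parallel gripper is mounted at the origin on a cart in front of the work surface, level with it; the furniture and walls round the work are solid. World frame = base frame: x ahead of the robot, y to its left, z up, the work surface at z = 0. Lengths are in m, angles in degrees, forces in N, time in s.
With the tool pointing down it reaches from about 0.4 to 0.825 m from the base axis. Payload 7 kg.
Tool frame: the origin (TCP) lies at the very end of the fingers, on their centre line; the grasp point (between the pads) lies 19 mm behind it; z points along the fingers, y is the line along which they close (so a half turn about z gives the same grasp; the last joint's range is limited). The gripper opens to 88 mm and grips with 3 to 60 N. Pads are 19 mm wide; open, the fingers measure 130 mm over their backs; the gripper's body (78 mm by 193 mm) begins 47 mm behind the grasp point.
Start: joints at [80.678, 20.546, 0.682, 0, -70.136, -16.507], TCP at [0.294, 0.608, 0.227] pointing down, gripper open.
Joint ranges: [-176.03, 176.03], [-82.01, 121.73], [-58.28, 71.71], [-173.87, 95.51], [-174.79, -0.11], [-173.66, 173.66]. Speed limits (degrees/s): [136.94, 136.94, 172.46, 180, 180, 180].

### API

Orientations are given as [roll, pitch, yaw] about the fixed x, y, z axes, in that order (R = Rz(yaw) Ry(pitch) Rx(roll)).
In Python, from plant import get_state, imaging, r, finder gives the robot as it stands.
- The arm moves only by the shell command python3 -m handwheel 'ROWS' [FORCE]. ROWS is JSON, a list of rows, each a list of 5 numbers: the closure, from 0 (fully open) to 1 (shut), then the shift along the world's x, y, z in cm, then the turn about the world's z in degrees. A call has 1 to 8 rows; each row is the pose to reach, as a shift and turn from the pose commanded when the call began; what a row does not reach only later rows make up. A row lasts 1/8 s, in which the tool goes at most 62.5 mm and 10.7 degrees, less where a joint would pass 70% of its speed; a pose out of reach is approached as far as the arm can. A call with a gripper value outside its range is refused whole. The fingers move at their own pace and stop on an object; FORCE is the grip in N (left out, the last holds). Time passes only in rows, so rows that repeat a pose let the fingers close. It gives the time, the measured TCP pose, the force, the opening and the grip force at its end, in the units of the state.
- get_state(): the state, without advancing time (a new reading comes with each control period).
- imaging.capture(name): name is "scene" or "top" or "wrist"; returns (picture, depth): 384x512x3 uint8, red, green, blue; 384x512 float32, m along the optical axis (not along the pixel's ray), 0 where there is no reading.
- imaging.get_calibration(name): a dict with "fx", "fy", "cx", "cy" (pixels), "dist" ([k1, k2, p1, p2, k3] as OpenCV has them; the pictures are not rectified), "rvec" (rotation vector, rad) and "tvec" (3), from world to camera coordinates, as OpenCV has them; the wrist camera has in their place "hand_eye" (4x4, takes a point from camera to tool coordinates, whose origin is the TCP and whose axes are the flange's). Camera axes: x right, y down, z forward; pixel columns grow to the right and rows downward; lengths in m; the calibration is good to about 2 mm. A picture is of the moment at which its call begins: read the wrist's pose just before it. get_calibration takes no time and is no camera call.
- r.close_job(): hands the job in; it is judged then, once.
Trained networks look in the newest picture that a camera, given by its name, has taken for a name from the list of things; names that differ only in an ending like _2 or _b are one class to them, and where a whole thing is asked for, a point or a joint stands for the part that bears it (a point fixed in the world has none). Each returns a list of dicts, best first, with "p" (0 to 1); they miss things now and then, are a little off and sometimes report something else, mostly with a low value. They report only what shows in the picture. A call takes as long as a camera call. They do not tell look-alikes from the thing itself.
- finder.cut_out(camera, query): "region" (384x512 bool, what is visible of it) and "pixel" ([column, row] in pixels, amid what is visible of it).
The state is a dict: "time_s": time; "joints": joint angles; "qd": joint speeds; "joint_torque": joint torques, N m; "tcp_pos": TCP position; "eef_rot": TCP orientation; "contact_force": force on the tool from outside, world axes, zero at the start; "moment": the same for the moment, N m; "gripper_width": finger opening in m; "gripper_force": force on a finger pad.
Only numpy, scipy, OpenCV 4.12 (cv2) and the standard library are available. Lean on these libraries where they do the work, as an engineer would, in place of code of your own. Each camera call takes 0.05 s, during which the arm holds its last target. There are 200 camera calls.

## Working session

There is one attempt and no reset: what is moved stays moved. The work goes in short steps, Python scripts to look and compute and a shell command to move; the robot and the scene stay as the last step left them, time stands still between calls to the robot, and variables do not carry over. Pictures are saved under pics/ and viewed, at most 10 in all, crops included, and the job is handed in when it is done.

```bash
ls; mkdir -p pics
cat > h.py <<'E'
import numpy as np, cv2
from plant import get_state, imaging, r, finder
def cloud(cam, depth, st=None):
    c=imaging.get_calibration(cam)
    K=np.array([[c['fx'],0,c['cx']],[0,c['fy'],c['cy']],[0,0,1.]])
    v,u=np.mgrid[0:384,0:512]
    p=cv2.undistortPoints(np.stack([u,v],-1).reshape(-1,1,2).astype(np.float64),K,np.array(c['dist'])).reshape(384,512,2)
    P=np.dstack([p*depth[...,None],depth])
    if 'rvec' in c:
        R=cv2.Rodrigues(np.array(c['rvec'],float))[0]; t=np.array(c['tvec'],float).ravel()
        W=(P-t)@R
    else:
        from scipy.spatial.transform import Rotation as Ro
        H=np.array(c['hand_eye']); W=P@H[:3,:3].T+H[:3,3]
        W=W@Ro.from_euler('xyz',st['eef_rot'],degrees=True).as_matrix().T+np.array(st['tcp_pos'])
    W[depth<=0]=np.nan
    return W
E
python3 - <<'E'
from h import *
print(get_state())
o=[]
for cam in ['scene','top']:
    im,d=imaging.capture(cam); W=cloud(cam,d); np.save(cam+'.npy',W); np.save(cam+'_im.npy',im)
    cv2.imwrite(f'pics/{cam}0.png',im[...,::-1])
    for q in ['mould','lid','lid_pad','cap','star','heart','block']:
        for x in finder.cut_out(cam,q):
            m=x['region']; P=W[m]; P=P[~np.isnan(P[:,0])]
            print(cam,q,round(x['p'],2),np.round(x['pixel']),m.sum(),np.round(np.median(P,0),3) if len(P) else '',np.round(np.percentile(P,98,axis=0),3) if len(P) else '', im[m].mean(0).round())
E
```

```text
pics
{'time_s': 0.0, 'joints': array([ 8.06775820e+01,  2.05920044e+01,  6.34523836e-01, -2.04918871e-02,
       -7.01369818e+01, -1.65067151e+01]), 'qd': array([-0.03904673, -0.06313127, -0.01244535,  0.07266013, -0.02082111,
        0.03945689]), 'joint_torque': array([ 8.55449780e-04, -5.82713163e+01,  2.93062466e+01,  6.99744925e+00,
        7.11334185e-03, -1.50826386e-04]), 'tcp_pos': array([0.29390046, 0.60711128, 0.2256208 ]), 'eef_rot': array([ 1.79903957e+02, -8.37225632e-03, -2.58361046e+01]), 'contact_force': array([-0.95835674,  0.27162567, -1.04570872]), 'moment': array([-0.01238647,  0.01858432, -0.01413411]), 'gripper_force': 0.0, 'gripper_width': 0.08766624324822836}
scene mould 0.86 [250. 207.] 1811 [0.521 0.186 0.022] [0.61  0.251 0.101] [90. 92. 90.]
scene lid 0.62 [246. 190.] 280 [0.52  0.193 0.081] [0.687 0.243 0.103] [180. 181. 177.]
scene lid 0.34 [247. 208.] 1683 [0.52  0.187 0.022] [0.608 0.249 0.101] [84. 86. 85.]
scene lid_pad 0.74 [246. 193.] 251 [0.512 0.194 0.087] [0.603 0.246 0.103] [183. 184. 180.]
scene cap 0.84 [199. 246.] 658 [0.37  0.389 0.041] [0
[... 756 characters left out ...]
cap 0.76 [168. 242.] 434 [0.384 0.374 0.058] [0.409 0.398 0.087] [62. 62. 62.]
top cap 0.68 [168. 207.] 220 [0.473 0.39  0.035] [0.493 0.409 0.061] [63. 63. 62.]
top cap 0.55 [142. 226.] 286 [0.418 0.454 0.029] [0.441 0.493 0.061] [137. 111. 125.]
top cap 0.45 [358. 231.] 688 [ 0.468 -0.101  0.019] [ 0.501 -0.067  0.022] [158. 159. 160.]
top star 0.64 [360. 234.] 681 [ 0.467 -0.1    0.019] [ 0.501 -0.068  0.022] [158. 159. 160.]
top star 0.46 [251. 186.] 2141 [0.543 0.183 0.076] [0.609 0.243 0.104] [163. 165. 169.]
top heart 0.6 [190. 172.] 230 [0.583 0.351 0.017] [0.61  0.368 0.02 ] [162. 162. 160.]
top block 0.6 [364. 178.] 857 [ 0.609 -0.105  0.027] [ 0.65  -0.059  0.03 ] [143. 129. 115.]
```

Run:
```python
import cv2,numpy as np
a=cv2.imread('pics/scene0.png')[150:290,130:400];b=cv2.imread('pics/top0.png')[130:280,110:420]
a=cv2.resize(a,(620,321),interpolation=3);b=cv2.resize(b,(620,300),interpolation=3)
cv2.imwrite('pics/both.png',np.vstack([a[:300],b]))
W=np.load('top.npy')
for n,c in(('cap',(.478,.395)),('pink',(.42,.46)),('big',(.384,.38))):
    m=(np.hypot(W[...,0]-c[0],W[...,1]-c[1])<.04)&(W[...,2]>.01);P=W[m]
    zt=np.percentile(P[:,2],97);t=P[P[:,2]>zt-.005]
    print(n,zt,t[:,:2].mean(0),np.ptp(t[:,:2],axis=0),len(t), P.min(0),P.max(0))
# lid plane
m=(W[...,0]>.42)&(W[...,0]<.64)&(W[...,1]>.08)&(W[...,1]<.29)&(W[...,2]>.01)
P=W[m];ii=np.argwhere(m)
for k in range(150,232,3):
  print(k,' '.join('%3d'%(1000*z) if z==z else ' --' for z in W[k,214:292:3,2]))
```

```text
cap 0.06106682282087688 [0.47582786 0.39601879] [0.02308147 0.02379282] 80 [0.45681286 0.3768886  0.01001632] [0.49626368 0.41405707 0.06242161]
pink 0.06082527561923366 [0.41940835 0.45955144] [0.02326426 0.02316799] 83 [0.40047282 0.43916157 0.01040678] [0.43854601 0.47205311 0.06205867]
big 0.08710522302726381 [0.38554783 0.38487861] [0.03515983 0.03441691] 185 [0.35787507 0.35608034 0.01069395] [0.41378117 0.40498699 0.0888436 ]
150   3   3   2   0   1   2   3   2   1   1   2   1   2  -1   3   1   4   2   2   5   2   3   4   2   5   1
153  -2   4   0   0   1   5   3   1   2  -1   2   0   3   4   4   1   4   3   2   4   3   0   2   2   4   2
156   5   1   3   2   3   4   3   4   3   0   1   3   1   2   0   1   3   4   0   4   3   3   5   4   1   1
159   3   0   0   3   2   1   2   2   0   0   2   3   1   4   1   3   1   1   7   1   5   3   2   0   1   3
162   1   3   2   2   1   2   2   5   3   2   3   1   1   2   1   2  44  43  42   4   5   1   2   2   3   4
165   3   2   2   2   3   1   1  40  43  42  45  45  45  46  45  46  47  47  46  47  47   3   2   2   4   2
168   3   0   3
[... 1660 characters left out ...]
  10   4   6   6   7   7   2   7  35   5   6   5   2
216   0   3   0   0   6  10  37   6   7   6   5   8   8   6   7  36  38  37  40  37  36  35   6   2   6   5
219   2   0   3   5   5   5  38  36  37  37  39  35  49  49  47  49  47  33   1   1   5   5   6   3  -1   2
222   1   2   1   2  -1   2   2   1   5   3   4  29  24  16  13   6   0  18   3   4   3   2   3   2   1   1
225   4   4   1   1   1   1   2   3   2   5   4   3   3   4   3   5   3   4   5   1   2   1   3   2   3   0
228   1   2   1   1   1   4   4   3   0   4   2   2   0   1   5   5   1   3   2   1   2   3   1   0   3   0
231   1   2   1   1   4   4   2   1   5   5   3   1   5   2   2   2   3   5   4   1   3   4   2   0   3   3
```

View pics/both.png

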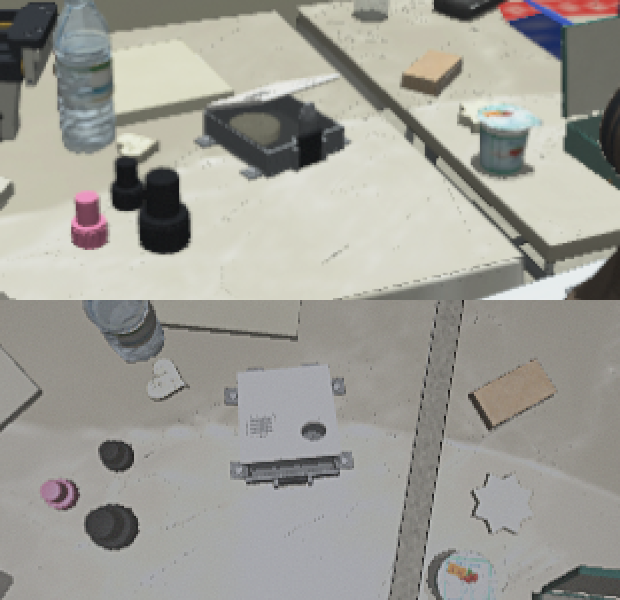

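The picture shows the target cap (the smaller black one) at top-camera pixel (168,207). The mould is at about (251,190) with its catch on the near side. The lid's pad is on the left of the lid and the stud's hole on the right. Next I fit the mould's pose.

```bash
cat > fit.py <<'E'
from h import *
def fit(W,box=(.42,.64,.08,.29)):
    m=(W[...,0]>box[0])&(W[...,0]<box[1])&(W[...,1]>box[2])&(W[...,1]<box[3])&(W[...,2]>.052)&(W[...,2]<.115)
    P=W[m]
    for _ in range(4):
        A=np.c_[P[:,:2],np.ones(len(P))];k=np.linalg.lstsq(A,P[:,2],rcond=None)[0];e=P[:,2]-A@k;P=P[abs(e)<.004]
    g=k[:2];ang=np.degrees(np.arctan(np.hypot(*g)));ex=-g/np.hypot(*g);yaw=np.degrees(np.arctan2(ex[1],ex[0]))
    return P,k,ang,yaw
E
python3 - <<'E'
from fit import *
W=np.load('top.npy');P,k,ang,yaw=fit(W)
print(k,ang,yaw,len(P))
m=(W[...,0]>.40)&(W[...,0]<.66)&(W[...,1]>.06)&(W[...,1]<.31)&(W[...,2]>.028)
Q=W[m][:,:2].astype(np.float32);print(cv2.minAreaRect(Q))
c=W[(W[...,2]>.043)&(W[...,2]<.053)&(W[...,0]<.48)&(W[...,0]>.4)&(W[...,1]>.08)&(W[...,1]<.29)];print('catch',c.mean(0),len(c))
S=np.load('scene.npy')
c=S[(S[...,2]>.043)&(S[...,2]<.053)&(S[...,0]<.48)&(S[...,0]>.4)&(S[...,1]>.08)&(S[...,1]<.29)];print('catch s',c.mean(0),len(c))
E
python3 -m handwheel '[[0,2,-5,4,0],[0,4,-11,8,0],[0,7,-17,10,0],[0,10,-23,10,0],[0,13,-29,10,0],[0,15,-35,10,0],[0,17,-40,10,0],[0,17,-42,10,0]]'
```

```text
[-0.471781   -0.09054103  0.34817165] 25.65918532118959 10.863731799003263 1834
((0.5366407632827759, 0.180131733417511), (0.15336045622825623, 0.11970479786396027), 11.282037734985352)
catch [0.46608972 0.16597872 0.04830401] 48
catch s [0.46300717 0.16522846 0.04593415] 31
time_s: 1.8
tcp_pos: [0.4646, 0.1852, 0.3269]
eef_rot: [-180.0, -0.0, -25.9]
contact_force: [0.6, 0.2, -0.3]
gripper_width: 0.0872
gripper_force: 0.0
```

Run:
```python
from fit import *
s=get_state(); im,d=imaging.capture('wrist'); W=cloud('wrist',d,s); np.save('w.npy',W)
cv2.imwrite('pics/w1.png',im[...,::-1])
P,k,ang,yaw=fit(W);print(k,ang,yaw,len(P),np.nanmin(W.reshape(-1,3),0),np.nanmax(W.reshape(-1,3),0))
for q in ['lid_pad','mould','lid']:
    for x in finder.cut_out('wrist',q):
        print(q,x['p'],x['pixel'],x['region'].sum(),W[int(x['pixel'][1]),int(x['pixel'][0])])
```

```text
[-0.47395375 -0.09201265  0.34751519] 25.771377526928383 10.986646581748783 7990 [-0.43084233 -0.29705639 -0.75451674] [0.81638245 0.58644378 0.44317316]
lid_pad 0.9 [232.4, 105.5] 9666 [0.54423464 0.17942808 0.07345869]
lid_pad 0.57 [118.8, 130.5] 937 [0.58835769 0.3479504  0.01456773]
mould 0.74 [239.1, 106.8] 11252 [0.53927163 0.17201899 0.07647972]
lid 0.78 [229.7, 103.1] 9641 [0.54811605 0.18184453 0.07111633]
lid 0.39 [444.0, 62.5] 2413 [ 0.47122981 -0.10594335  0.01789221]
lid 0.29 [126.3, 211.8] 698 [0.48181492 0.38281426 0.05269399]
```

View pics/w1.png

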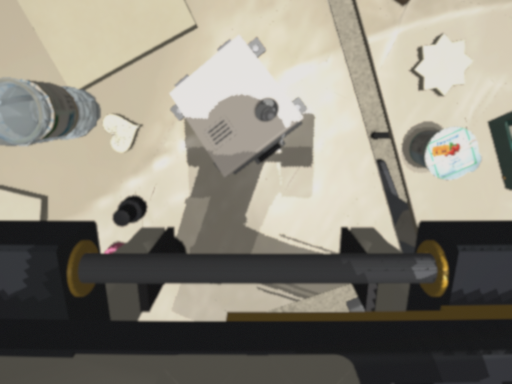

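Run:
```python
from fit import *
for f in ['top.npy','w.npy','scene.npy']:
    W=np.load(f);P,k,ang,yaw=fit(W)
    y=np.radians(10.95);ex=np.array([np.cos(y),np.sin(y)]);ey=np.array([-ex[1],ex[0]])
    a=np.radians(ang);g=np.hypot(*k[:2]);hx=(k[2]-.039-.003/np.cos(a))/g   # s along ex where plane z = that
    Y=P[:,:2]@ey; X=P[:,:2]@ex
    Yb=[np.percentile(Y[(X>x0)&(X<x0+.01)],[1,99]) for x0 in np.arange(X.min()+.02,X.max()-.02,.01)]
    yc=np.median(np.mean(Yb,1)); w=np.median(np.ptp(Yb,axis=1))
    o=(hx-.07)*ex+yc*ey
    m=(W[...,0]>.40)&(W[...,0]<.66)&(W[...,1]>.06)&(W[...,1]<.31)
    Q=W[m];L=np.c_[(Q[:,:2]-o)@ex,(Q[:,:2]-o)@ey,Q[:,2]]
    rim=L[(abs(L[:,2]-.036)<.004)&(L[:,0]<-.04)]; c=L[(L[:,2]>.043)&(L[:,2]<.053)&(L[:,0]<-.05)&(abs(L[:,1])<.03)]
    # free edge of lid
    T=(P[:,:2]-o)@ex; r_=(.07-T.min())/np.cos(a)
    print(f,ang,yaw,len(P),'o',o,'w',w,'lid len',r_,'rim',np.percentile(rim,[2,98],axis=0)[:,:2] if len(rim) else 0,'catch',c.mean(0) if len(c) else 0,len(c))
    r_=.092;padL=np.array([.07-r_*np.cos(a)-.005*np.sin(a),.032,.039+r_*np.sin(a)+.005*np.cos(a)])
    w=lambda p:np.r_[o+p[0]*ex+p[1]*ey,p[2]]
    print('pad now',w(padL),'pad shut',w([-.022,.032,.044]),'stud',w([-.035,-.030,.042]))
    # stud tip check
    s=L[(np.hypot(L[:,0]+.035,L[:,1]+.03)<.02)&(L[:,2]>.045)&(L[:,2]<.066)];print('stud pts',len(s),s.mean(0) if len(s) else '')
```

```text
top.npy 25.65918532118959 10.863731799003263 1834 o [0.54209647 0.18125215] w 0.11523453860234512 lid len 0.14593637044783808 rim [[-0.0785038  -0.05937234]
 [-0.05385056  0.05883091]] catch [-0.07752414 -0.00055769  0.04830401] 48
pad now [0.52120022 0.20980267 0.0833445 ] pad shut [0.51441855 0.20849058 0.044     ] stud [0.51343228 0.14515002 0.042     ]
stud pts 5 [-0.03233091 -0.03177459  0.06034797]
w.npy 25.771377526928383 10.986646581748783 7990 o [0.5381519  0.17770155] w 0.11593876773166173 lid len 0.14200493531470348 rim [[-0.07392096 -0.05766889]
 [-0.06465643  0.05685367]] catch [-0.07340644 -0.00042995  0.04668254] 151
pad now [0.51732373 0.20626524 0.08350256] pad shut [0.51047397 0.20493998 0.044     ] stud [0.5094877  0.14159942 0.042     ]
stud pts 142 [-0.03151868 -0.02984138  0.05778215]
scene.npy 23.367322575492427 8.028792098133435 101 o [0.53049216 0.21727878] w 0.04108835218857114 lid len 0.14272860205755575 rim [[-0.0789157  -0.09848439]
 [-0.04187794  0.02050067]] catch [-0.07645622 -0.02406002  0.04564484] 10
pad now [0.50827558 0.24557385 0.08007935] pad shut [0.50281423 0.24451722 0.044     ] stud [0.50182796 0.18117665 0.042     ]
stud pts 0
```

```bash
python3 -m handwheel '[[1,2,1,-5,0],[1,4,2,-10,0],[1,5.3,2.2,-16,0],[1,5.3,2.2,-20,0],[1,5.3,2.2,-22,0],[1,5.1,2.2,-23,0],[1,5.0,2.1,-24.5,0],[1,4.9,2.1,-25.5,0]]' 20
```

```text
time_s: 3.0
tcp_pos: [0.513, 0.2089, 0.0713]
eef_rot: [-180.0, -0.0, -25.8]
contact_force: [0.6, -0.5, 0.9]
gripper_width: 0.0134
gripper_force: 0.4
```

```bash
python3 -m handwheel '[[1,0,0,-0.6,0],[1,-0.1,0,-1.2,0],[1,-0.1,0,-1.7,0],[1,-0.1,0,-2.0,0],[1,-0.1,0,-2.3,0],[1,-0.1,0,-2.4,0],[1,-0.1,0,-2.5,0]]'
```

```text
time_s: 3.88
tcp_pos: [0.5119, 0.2085, 0.0469]
eef_rot: [180.0, 0.0, -25.8]
contact_force: [-3.1, 0.4, 4.5]
gripper_width: 0.0004
gripper_force: 2.3
```

```bash
python3 -m handwheel '[[1,0,0,-0.1,0],[1,0,0,-0.2,0],[1,0,0,-0.3,0],[1,0,0,-0.4,0]]'
```

```text
time_s: 4.38
tcp_pos: [0.5124, 0.2087, 0.0432]
eef_rot: [-180.0, -0.0, -25.8]
contact_force: [-6.0, -1.2, 15.5]
gripper_width: 0.0003
gripper_force: 7.5
```

```bash
python3 -m handwheel '[[1,0,0,-0.1,0],[1,0,0,-0.2,0],[1,0,0,-0.2,0]]'
```

```text
time_s: 4.75
tcp_pos: [0.5124, 0.2087, 0.0429]
eef_rot: [-180.0, -0.1, -25.8]
contact_force: [-9.7, -1.5, 25.9]
gripper_width: 0.0005
gripper_force: 12.8
```

```bash
python3 -m handwheel '[[0.6,0,0,4,0],[0,-1,-1,9,0],[0,-4,-2,15,0],[0,-6,-3,20,0],[0,-7,-4,22,0],[0,-7,-4,22,0],[0,-7,-4,22,0]]'
python3 - <<'E'
from fit import *
s=get_state(); print(s['contact_force']);im,d=imaging.capture('wrist'); W=cloud('wrist',d,s); np.save('w2.npy',W)
cv2.imwrite('pics/w2.png',im[...,::-1])
im2,d2=imaging.capture('top');W2=cloud('top',d2);np.save('t2.npy',W2)
y=np.radians(11);ex=np.array([np.cos(y),np.sin(y)]);ey=np.array([-ex[1],ex[0]])
for W in (W,W2):
    o=np.array([.540,.1795])
    Q=W[(W[...,0]>.40)&(W[...,0]<.66)&(W[...,1]>.06)&(W[...,1]<.31)];L=np.c_[(Q[:,:2]-o)@ex,(Q[:,:2]-o)@ey,Q[:,2]]
    t=L[(abs(L[:,2]-.042)<.006)&(abs(L[:,0])<.06)&(abs(L[:,1])<.05)]
    A=np.c_[t[:,:2],np.ones(len(t))];k=np.linalg.lstsq(A,t[:,2],rcond=None)[0];print('plane',k,len(t))
    b=L[L[:,2]>.037];b=b[abs(b[:,0])<.09]
    mid=b[abs(b[:,0])<.05];print('y edges',np.percentile(mid[:,1],[.5,99.5]));mid=b[(abs(b[:,1])<.05)&(abs(b[:,1])>.025)];print('x edges',np.percentile(mid[:,0],[.5,99.5]))
    s_=L[(np.hypot(L[:,0]+.035,L[:,1]+.03)<.02)&(L[:,2]>.050)]
    if len(s_): print('stud',len(s_),s_.mean(0),s_.min(0),s_.max(0), o+s_[:,0].mean()*ex+s_[:,1].mean()*ey)
E
```

```text
time_s: 5.62
tcp_pos: [0.442, 0.1685, 0.2597]
eef_rot: [180.0, 0.0, -25.8]
contact_force: [-0.6, -0.3, -0.7]
gripper_width: 0.0651
gripper_force: 0.0
[-0.60760296 -0.26305445 -0.70355845]
plane [-0.00614535  0.00488249  0.04161785] 9344
y edges [-0.05922178  0.05671763]
x edges [-0.08980494  0.07016913]
stud 274 [-0.03652373 -0.03149773  0.05739469] [-0.04825073 -0.04257156  0.05001639] [-0.02759042 -0.02075708  0.06459476] [0.51015736 0.14161191]
plane [0. 0. 0.] 0Traceback (most recent call last):
  File "<stdin>", line 12, in <module>
    return _quantile_unchecked(
        a, q, axis, out, overwrite_input, method, keepdims, weights)
    return _ureduce(a,
                    func=_quantile_ureduce_func,
    ...<5 lines>...
                    overwrite_input=overwrite_input,
                    method=method)
    r = func(a, **kwargs)
    result = _quantile(arr,
                       quantiles=q,
    ...<2 lines>...
                       out=out,
                       weights=wgt)
    slices_having_nans = np.isnan(arr[-1, ...])
                                  ~~~^^^^^^^^^
IndexError: index -1 is out of bounds for axis 0 with size 0
```

View pics/w2.png

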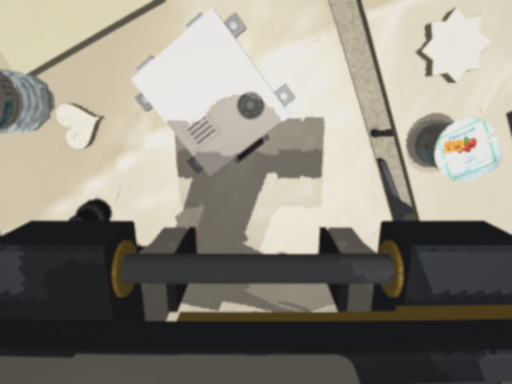

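The lid plane is flat at 41.6 mm, so the lid is latched, with the stud at wrist pixel (250,104). I now view the cap from the same relative pose, so the hand-eye error cancels out.

```bash
python3 -m handwheel '[[0,-1,5,0,0],[0,-1.5,10,0,0],[0,-2,15,0,0],[0,-2.5,20,0,0],[0,-3.3,25.4,0,0],[0,-3.3,25.4,0,0],[0,-3.3,25.4,0,0]]'
cat > capm.py <<'E'
from h import *
W=np.load('w2.npy')
q=W[(np.hypot(W[...,0]-.511,W[...,1]-.143)<.016)]
for z in (.056,.058,.06): t=q[q[:,2]>z];print('stud>',z,len(t),t.mean(0),(t.max(0)+t.min(0))/2)
s=get_state(); print('tcp',s['tcp_pos']);im,d=imaging.capture('wrist'); W=cloud('wrist',d,s)
for x in finder.cut_out('wrist','cap'):
    P=W[x['region']];print(x['p'],x['pixel'],np.nanmedian(P,0))
q=W[(np.hypot(W[...,0]-.476,W[...,1]-.396)<.035)]
t=q[(q[:,2]>.053)&(q[:,2]<.066)];print('cap',len(t),t.mean(0),(t.max(0)+t.min(0))/2,np.ptp(t,axis=0))
E
python3 capm.py
```

```text
time_s: 6.6
tcp_pos: [0.4089, 0.4224, 0.2588]
eef_rot: [179.8, 0.0, -25.8]
contact_force: [0.1, -1.0, 0.5]
gripper_width: 0.0875
gripper_force: 0.0
stud> 0.056 166 [0.51028498 0.14160733 0.06028985] [0.51017544 0.14160541 0.06038076]
stud> 0.058 130 [0.51040628 0.14166625 0.06114608] [0.51063281 0.14209821 0.06132257]
stud> 0.06 101 [0.51021922 0.1416032  0.06176756] [0.51037135 0.14179358 0.06231259]
tcp [0.40887188 0.4223739  0.25876974]
0.96 [292.5, 169.9] [0.39357082 0.38316774 0.07551699]
0.71 [230.5, 169.2] [0.42301501 0.45232182 0.04196522]
cap 442 [0.47613951 0.39325031 0.05734314] [0.47619655 0.39326603 0.05722615] [0.02502458 0.02517127 0.00456772]
```

```bash
python3 -m handwheel '[[0,4,-2,-3,0],[0,6.7,-2.9,-7,0],[0,6.7,-2.9,-12,0],[0,6.7,-2.9,-16,0],[0,6.7,-2.9,-20,0],[0,6.7,-2.9,-22,0],[0,6.7,-2.9,-22.7,0],[0,6.7,-2.9,-22.7,0]]' 5
python3 -m handwheel '[[1,0,0,0,0],[1,0,0,0,0],[1,0,0,0,0],[1,0,0,0,0],[1,0,0,0,0],[1,0,0,0,0]]' 5
```

```text
time_s: 7.7
tcp_pos: [0.4765, 0.3932, 0.034]
eef_rot: [-180.0, -0.0, -25.9]
contact_force: [0.6, 0.2, 0.2]
gripper_width: 0.0876
gripper_force: 0.0
time_s: 8.45
tcp_pos: [0.4761, 0.3936, 0.0335]
eef_rot: [180.0, -0.0, -25.8]
contact_force: [-0.4, -0.5, -0.2]
gripper_width: 0.0331
gripper_force: 0.0
```

```bash
python3 -m handwheel '[[1,0,0,-0.3,0],[1,0,0,-0.3,0],[1,0,0,-0.3,0]]' 5
python3 -m handwheel '[[0,0,0,0,0],[0,0,0,0,0],[0,0,0,0,0],[0,0,0,5,0],[0,-1,1,11,0],[0,-4,2,17,0],[0,-6.7,2.9,22.5,0],[0,-6.7,2.9,22.5,0]]'
python3 -m handwheel '[[0,0,0,0,0]]'
python3 capm.py
```

```text
time_s: 8.82
tcp_pos: [0.4763, 0.3937, 0.0306]
eef_rot: [-180.0, -0.0, -25.8]
contact_force: [0.7, 0.2, 2.0]
gripper_width: 0.0261
gripper_force: 5.0
time_s: 9.82
tcp_pos: [0.409, 0.4247, 0.2611]
eef_rot: [-179.5, -0.1, -25.7]
contact_force: [0.2, 0.3, -1.3]
gripper_width: 0.0873
gripper_force: 0.0
time_s: 9.95
tcp_pos: [0.4086, 0.4226, 0.2559]
eef_rot: [-179.9, 0.0, -25.8]
contact_force: [-0.1, 0.1, -0.2]
gripper_width: 0.0875
gripper_force: 0.0
stud> 0.056 166 [0.51028498 0.14160733 0.06028985] [0.51017544 0.14160541 0.06038076]
stud> 0.058 130 [0.51040628 0.14166625 0.06114608] [0.51063281 0.14209821 0.06132257]
stud> 0.06 101 [0.51021922 0.1416032  0.06176756] [0.51037135 0.14179358 0.06231259]
tcp [0.40863903 0.42263267 0.25588343]
0.76 [291.3, 170.9] [0.39351485 0.38288298 0.07457768]
0.56 [251.5, 104.9] [0.47513777 0.39160801 0.05443847]
cap 458 [0.47536577 0.39178873 0.0573069 ] [0.47528603 0.39187402 0.05729931] [0.02486881 0.02503751 0.00610526]
```

```bash
python3 -m handwheel '[[0,4,-2,-3,0],[0,6.7,-2.9,-7,0],[0,6.7,-2.9,-12,0],[0,6.7,-2.9,-17,0],[0.3,6.7,-2.9,-21,0],[0.6,6.7,-2.9,-22.5,0],[0.6,6.7,-2.9,-22.5,0],[0.6,6.7,-2.9,-22.5,0]]' 60
python3 -m handwheel '[[1,0,0,0,0],[1,0,0,0,0],[1,0,0,0,0],[1,0,0,0,0],[1,0,0,0,0]]' 60
```

```text
time_s: 11.05
tcp_pos: [0.4769, 0.3944, 0.032]
eef_rot: [-179.9, -0.0, -25.8]
contact_force: [0.1, -0.1, -1.0]
gripper_width: 0.0535
gripper_force: 0.0
time_s: 11.68
tcp_pos: [0.4763, 0.3938, 0.0313]
eef_rot: [-180.0, -0.0, -25.8]
contact_force: [-1.6, -0.7, 5.2]
gripper_width: 0.025
gripper_force: 60.0
```

```bash
python3 -m handwheel '[[1,0,0,5,0],[1,0,-2,10,0],[1,1,-7,11,0],[1,1.5,-12,11,0],[1,2,-17,11,0],[1,3,-21,11,0],[1,3.5,-25,11,0],[1,3.5,-25,10,0]]' 60
python3 -m handwheel '[[1,0,0,-1,0],[1,0,0,-2,0],[1,0,0,-2,0]]'
python3 - <<'E'
from h import *
s=get_state();print(s['tcp_pos'],s['contact_force'])
im,d=imaging.capture('scene')
cv2.imwrite('pics/s3.png',cv2.resize(im[130:250,180:320,::-1],(700,600),interpolation=3))
E
```

```text
time_s: 12.68
tcp_pos: [0.5113, 0.1415, 0.131]
eef_rot: [-179.9, -0.0, -26.0]
contact_force: [0.4, 0.5, -0.2]
gripper_width: 0.0247
gripper_force: 60.0
time_s: 13.05
tcp_pos: [0.5104, 0.1439, 0.1093]
eef_rot: [179.9, 0.1, -25.8]
contact_force: [-0.7, 0.7, 0.2]
gripper_width: 0.0248
gripper_force: 60.0
[0.51040855 0.14388825 0.10934439] [-0.67093431  0.7011982   0.22849294]
```

View pics/s3.png

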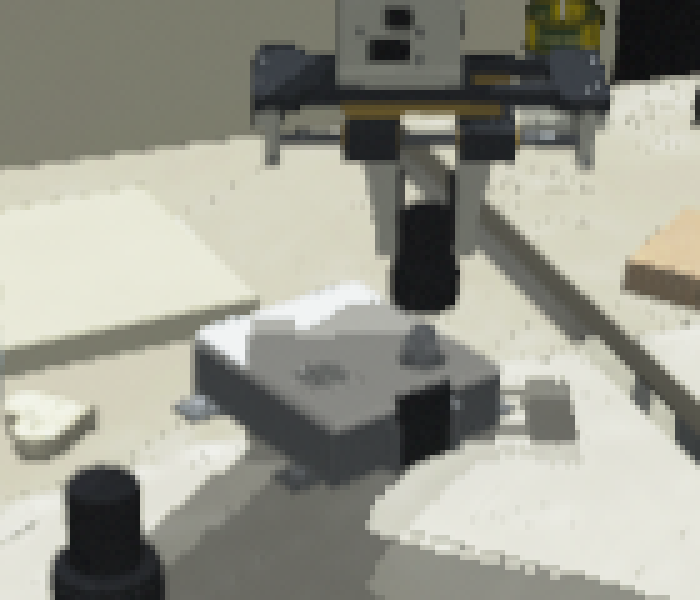

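The lid is shut and the cap hangs straight over the stud (cap column about 425, stud about 423), so I go down.

```bash
python3 -m handwheel '[[1,0.05,0,-0.7,0],[1,0.05,0,-1.3,0],[1,0.05,0,-1.8,0],[1,0.05,0,-2.1,0],[1,0.05,0,-2.1,0]]'
```

```text
time_s: 13.72
tcp_pos: [0.5115, 0.1434, 0.0893]
eef_rot: [180.0, 0.0, -25.8]
contact_force: [0.2, -0.3, -0.4]
gripper_width: 0.0249
gripper_force: 60.0
```

No contact so far, with the underside 16 mm above the seat. I press on.

```bash
python3 -m handwheel '[[1,0,0,-0.3,0],[1,0,0,-0.5,0],[1,0,0,-0.7,0],[1,0,0,-0.9,0],[1,0,0,-1.1,0],[1,0,0,-1.3,0],[1,0,0,-1.4,0],[1,0,0,-1.5,0]]'
```

```text
time_s: 14.72
tcp_pos: [0.5114, 0.1434, 0.0743]
eef_rot: [180.0, 0.0, -25.8]
contact_force: [-0.6, -0.3, -1.6]
gripper_width: 0.0245
gripper_force: 60.0
```

```bash
python3 -m handwheel '[[1,0,0,-0.1,0],[1,0,0,-0.2,0],[1,0,0,-0.3,0],[1,0,0,-0.3,0]]'
```

```text
time_s: 15.22
tcp_pos: [0.5121, 0.1435, 0.0732]
eef_rot: [-180.0, -0.1, -25.8]
contact_force: [-4.8, -1.0, 12.6]
gripper_width: 0.0248
gripper_force: 60.0
```

```bash
python3 -m handwheel '[[1,0,0,-0.1,0],[1,0,0,-0.2,0],[1,0,0,-0.2,0],[1,0,0,-0.2,0],[1,0,0,-0.2,0]]'
python3 - <<'E'
from h import *
im,d=imaging.capture('scene')
cv2.imwrite('pics/s4.png',cv2.resize(im[130:250,180:320,::-1],(700,600),interpolation=3))
s=get_state();print(s['tcp_pos'],s['contact_force'])
E
```

```text
time_s: 15.85
tcp_pos: [0.5124, 0.1435, 0.0731]
eef_rot: [-179.9, -0.1, -25.7]
contact_force: [-11.3, -1.9, 31.8]
gripper_width: 0.0252
gripper_force: 60.0
[0.51238327 0.14348667 0.07302984] [-11.68422769  -2.72614207  31.36880739]
```

View pics/s4.png

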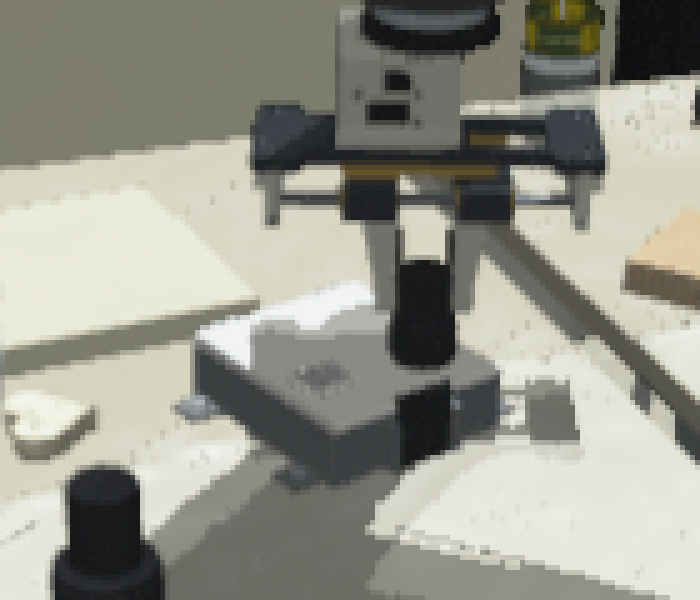

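The cap sits flush on the lid, still gripped and pushed down with about 31 N. I hand it in.

```bash
python3 -c "
from plant import r
print(r.close_job())"
```

```text
the job is handed in; nothing more can be done
None
```

The lid is shut and held by its catch, the black cap is pressed home on the stud and was still gripped and pushed down with about 31 N at hand-in; the job is handed in, and no verdict came back.

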